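# Check the spring of a hand lamp's charging contact with a push gauge

### The arm

A 6-joint arm with a two-finger parallel gripper is mounted at the origin on a cart in front of the work surface, level with it; the furniture and walls round the work are solid. World frame = base frame: x ahead of the robot, y to its left, z up, the work surface at z = 0. Lengths are in mm, angles in rad, forces in N, time in s.
With the tool pointing down it reaches from about 250 to 775 mm from the base axis. Payload 4 kg.
Tool frame: the origin (TCP) lies midway between the tips of the shut fingers; the grasp point (between the pads) lies 19 mm behind it; z points along the fingers, y is the line along which they close (so a half turn about z gives the same grasp; the last joint's range is limited). The gripper opens to 94 mm and grips with 3 to 60 N. Pads are 16 mm wide; open, the fingers measure 119 mm over their backs; the gripper's body (75 mm by 177 mm) begins 78 mm behind the grasp point.
Start: joints at [-1.29, 0.087, 1.371, -0, 1.684, -0.103], TCP at [205.945, -510.007, 205.506] pointing down, gripper open.
Joint ranges: [-3.1, 3.1], [-0.76, 2.03], [0.27, 2.55], [-1.08, 4.22], [0.17, 2.65], [-2.57, 2.57]. Speed limits (rad/s): [2.79, 2.79, 3.14, 3.14, 3.14, 3.14].

### API

Orientations are given as a 3x3 rotation matrix whose columns are the frame's x, y, z axes.
In Python, from bench import state, eyes, ticket gives the robot as it stands. The module is installed in compiled form; this text tells all that it offers.
- The arm moves only by the tool step_arm, never from a script. Its argument "moves" is a list of rows, each a list of 7 numbers: the shift along the tool's x, y, z normalised to -1 to 1, where 1 is 0.02 m, then the turn, a rotation vector about the tool's x, y, z normalised to -1 to 1, where 1 is 8 degrees, then the gripper's target within -1 to 1 (shut at 1, half-way at 0, fully open at -1). A call has 1 to 20 rows; each row shifts and turns the commanded pose from where the row before left it, along the tool's axes as they then stand; what a row does not reach is not made up. A row lasts 1/10 s, in which the tool goes at most 50 mm and 8.59 degrees, less where a joint would pass 70% of its speed; a pose out of reach is approached as far as the arm can. A call with a number of a shift or a turn outside -1 to 1 is refused whole. A call with a gripper value outside its range is refused whole. The fingers move at their own pace and stop on an object; "grip_force" is the grip in N (left out, the last holds). Time passes only in rows, so rows that do not move let the fingers close. It gives the time, the measured TCP pose, the force, the opening and the grip force at its end, in the units of the state.
- state(): the state, without advancing time (a new reading comes with each control period).
- eyes.read_camera(name): name is "scene" or "top" or "wrist"; returns (picture, depth): 480x640x3 uint8, red, green, blue; 480x640 float32, mm along the optical axis (not along the pixel's ray), 0 where there is no reading.
- eyes.camera_params(name): a dict with "K" (3x3 intrinsics, pixels), "R" (3x3) and "t" (3): a world point X has camera coordinates R X + t. Camera axes: x right, y down, z forward; pixel columns grow to the right and rows downward; lengths in mm; the calibration is good to about 2 mm. The wrist camera is an equidistant fisheye: a pixel r from the principal point sees the ray r / f radians off the axis. A picture is of the moment at which its call begins: read the wrist's pose just before it. camera_params takes no time and is no camera call; for the wrist camera it gives the pose at the moment of the call.
- ticket.sign_off(): hands the job in; it is judged then, once.
The state is a dict: "time_s": time; "joint_pos": joint angles; "joint_vel": joint speeds; "joint_torque": joint torques, N m; "tcp_pos": TCP position; "orientation": TCP orientation; "ft_force": force on the tool from outside, world axes, zero at the start; "torque": the same for the moment, N m; "width": finger opening in mm; "finger_force": force on a finger pad.
Only numpy, scipy, OpenCV 4.12 (cv2) and the standard library are available. Lean on these libraries where they do the work, as an engineer would, in place of code of your own. Each camera call takes 0.05 s, during which the arm holds its last target. There are 200 camera calls.

### The job

The hand lamp no longer charges, so the spring behind the red-ringed contact of its charging dock has to be checked. Lift the lamp off the dock by its handle and stand it upright on the bench close beside the dock, then draw the pen-shaped push gauge out of its leaning rest, hold it upright and press its nose lightly, with about 2 N, on the middle of the red-ringed contact. Finish while still holding the gauge pressed there, steady and upright, for the reading; do not let go of it, do not drop or tip anything over, and leave the screwdriver, the circuit board and the green spudger where they are.

Things in the scene. Friction and masses are not known exactly. Their poses are not given: they have to be found in the camera images.
- dock: Black charging dock, fixed to the bench, 128 x 100 mm (x, y), grey hump 20 mm high behind it to x = +93 mm. Origin under its middle at bench level, z up. Floor 14 mm above the bench; rails round it rise to 26 mm and leave the lamp's foot 2 mm on each side: lift the lamp straight up 15 mm or more first. Two sprung brass contacts in the floor at x = 0: y = +20 mm (red ring), -20 mm (grey ring).
- contact_red_top (a point): Middle of the flat top, 11 mm across, of the red-ringed contact (moves with it), at dock x = 0, y = +20 mm: 18 mm above the bench when free; while the lamp stands in the dock it is held down about 1.5 mm. The red ring is 23 mm across.
- contact_red (a joint): How far the red-ringed contact is pressed down, m: 0 free, 0.0035 on its stop. Spring: 0.3 N to start, 0.8 N more per mm (2 N at 2.1 mm).
- lamp: Yellow hand lamp with a black foot and an arched handle on top, 0.4 to 0.65 kg. Origin in the middle of its underside, z up; lens to its -x. It stands on four small feet; foot 106 x 78 mm, lens bezel juts to x = -62 mm, body 101 mm high. At the start it stands in the dock, origin on the dock's floor and axes along the dock's.
- lamp_handle (a point): Middle of the lamp's black handle bar, 146 mm above the lamp's underside. The bar runs along lamp x, 24 mm wide (lamp y) and 18 mm high; between its two posts 60 mm are free, with 36 mm clear under the bar. Grip it from above across its 24 mm, over the lamp's middle.
- rest: Blue holder with an aluminium top plate, fixed to the bench, 100 x 66 mm foot. Origin at bench level under the bore's mouth, z up. Its plate is 50 x 46 x 14 mm and leans 20 degrees, its top face towards rest -x; the gauge sits in its 15 mm bore.
- rest_seat (a point): Middle of the bore's mouth on the leaning top face of the rest, 56 mm above the bench over the rest's origin. The gauge's axis in the rest runs through it, upward along (-0.342, 0, 0.940) in the rest's axes.
- gauge: Pen-shaped push gauge, 70 g, 105 mm long. Origin at the nose's tip (plunger out), z along the barrel to its red cap. Plunger 6 mm across (z 0 to 26 mm), sleeve 12 mm (26 to 40), collar 25 mm (40 to 45), aluminium barrel 17 mm (45 to 98), red cap (98 to 105). It hangs in the rest by its collar, leaning 20 degrees, cap towards rest -x; draw it out along its own axis by 50 mm or more.
- gauge_grip (a point): Point on the gauge's axis 74 mm from the nose's tip, near the middle of the 17 mm barrel: the place to grip.
- gauge_nose (a point): Tip of the gauge's plunger (moves with it).
- plunger (a joint): How far the gauge's plunger is pushed in, m: 0 out, 0.012 on its stop. This is the reading: 0.3 N to start, 0.3 N more per mm (1 N at 2.3 mm, 2 N at 5.7 mm, 3 N at 9 mm).
- red_driver: Red-handled screwdriver lying on the bench, 150 mm long, a bystander: leave it. Origin under its middle.
- board_a: Green circuit board lying on the bench, 50 x 70 x 9 mm, a bystander: leave it. Origin under its middle.
- spudger: Green plastic spudger lying on the bench, 126 mm long, a bystander: leave it. Origin under its middle.
- card_tray: Shallow brown cardboard tray, fixed, 204 x 374 mm (its x, y; its long side runs away from the robot) with walls 32 mm high, origin under its middle. The bench to its right (smaller y) is clear for the dock and the lamp from x = 0.43 to 0.66 and y = -0.39 to 0.00; beyond y = -0.40 stands soldering gear up to 0.19 m high.

How it is judged (in metres and radians):
On the way, in this order (a step that is already met when the one before it is completed fails the run):
1. the lamp is lifted clear of its dock (height (world z) of lamp above 0.035 m and contact force between lamp and dock below 0.05 N and contact force between the fingers and lamp above 0.5 N), for 0.2 s.
2. the lamp stands upright on the bench beside the dock, let go (height (world z) of lamp below 0.005 m and angle between lamp's own z axis and vertical below 0.09 rad and linear speed of lamp below 0.03 m/s and horizontal distance between lamp and dock between 0.09 and 0.3 m and contact force between the fingers and lamp below 0.05 N and contact force between lamp and dock below 0.05 N), for 0.2 s.
3. the gauge is out of its rest, in the fingers (contact force between the fingers and gauge above 1 N and contact force between gauge and rest below 0.05 N and contact force between gauge and lamp below 0.05 N and distance of gauge from where it was at the start of the episode above 0.06 m), for 0.2 s.
4. the upright gauge presses on the red-ringed contact with 1 to 3 N (angle between gauge's own z axis and vertical below 0.14 rad and horizontal distance between gauge_nose and contact_red_top below 0.004 m and distance between gauge_nose and contact_red_top below 0.005 m and value of joint plunger between 0.0023 and 0.0091 m and value of joint contact_red above 0.0005 m and contact force between gauge and dock between 0.8 and 3.5 N), for 0.3 s.
At the end, for the whole second after the job is handed in: Gauge held still in the fingers, within 8 degrees of upright, nose within 4 mm of the red-ringed contact's middle, plunger 2.3 to 9.1 mm in (1 to 3 N), clear of the rest; lamp upright, let go, on the bench, its middle 90 to 300 mm from the dock's, not touching it (all of step 2 and all of step 4 and contact force between the fingers and gauge above 1 N and contact force between gauge and rest below 0.05 N and contact force between gauge and lamp below 0.05 N and linear speed of gauge below 0.01 m/s); the arm keeps its last pose, push and grip.
It fails at once if the lamp is tipped over (angle between lamp's own z axis and vertical above 0.6 rad).
It fails at once if the lamp is let go in the air (height (world z) of lamp above 0.03 m and contact force between each of the fingers, the arm, anything else and lamp below 0.01 N).
It fails at once if the gauge is let go in the air or left lying (angle between gauge's own z axis and vertical above 1.2 rad or (height (world z) of gauge above 0.05 m and contact force between each of the fingers, the arm, anything else and gauge below 0.01 N)).
It fails at once if the gauge is pressed hard on the dock (contact force between gauge and dock above 12 N).
It fails at once if the screwdriver, circuit board or spudger is moved (distance of any of red_driver, board_a, spudger from where it was at the start of the episode above 0.03 m).
It also fails if it takes over 59 s, if anything falls off the work surface, if the arm or the gripper's body presses on something with over 40 N, if the wrist force passes 120 N, or if a joint passes its speed limit or range.

## Working session

There is one attempt and no reset: what is moved stays moved. The work goes in short steps, Python scripts to look and compute and a tool call to move; the robot and the scene stay as the last step left them, time stands still between calls to the robot, and variables do not carry over. Pictures are saved under pics/ and viewed, at most 10 in all, crops included, and the job is handed in when it is done.

Besides the shell and the picture viewer there is one more tool, called after "Emit:" by a JSON object that holds its "method" and its "body", one argument or row to a line. step_arm: Moves the arm, as the interface text tells. Its arguments: {"type":"object","properties":{"moves":{"type":"array"},"grip_force":{"type":"number"}},"required":["moves"]}

```bash
mkdir -p pics
cat > h.py <<'E'
import numpy as np, cv2
from bench import state, eyes, ticket
def grab(n):
    P=eyes.camera_params(n); im,d=eyes.read_camera(n); return im,d,{k:np.array(v,float) for k,v in P.items() if k in('K','R','t')}
def save(im,f): cv2.imwrite('pics/'+f,cv2.cvtColor(im,cv2.COLOR_RGB2BGR))
def cloud(d,P):
    v,u=np.mgrid[0:480,0:640]; K=P['K']
    c=np.stack([(u-K[0,2])/K[0,0]*d,(v-K[1,2])/K[1,1]*d,d],-1)
    w=(c-P['t'])@P['R']; w[d==0]=np.nan; return w
E
python3 - <<'E'
from h import *
for n in('scene','top'):
    im,d,P=grab(n); save(im,n+'.png'); np.savez(n+'.npz',im=im,d=d,**P); print(n,P['K'][0,0],-P['R'].T@P['t'])
s=state(); print(s['tcp_pos'],s['orientation'],s['width'],s['ft_force'],s['time_s'])
E
```

```text
scene 481.87618153430884 [ 280.46138626 -517.79599315  715.73371142]
top 515.3536286804645 [ 434.11983244   84.23696337 1255.90564885]
[ 205.7950815  -509.52646927  204.46788202] [[ 9.27256107e-01  3.74427312e-01 -5.47559892e-04]
 [ 3.74427669e-01 -9.27254302e-01  1.83870121e-03]
 [ 1.80732687e-04 -1.90996850e-03 -9.99998160e-01]] 94.01310951055967 [ 0.81999315 -0.75293591  0.24302121] 0.1
```

View pics/scene.png

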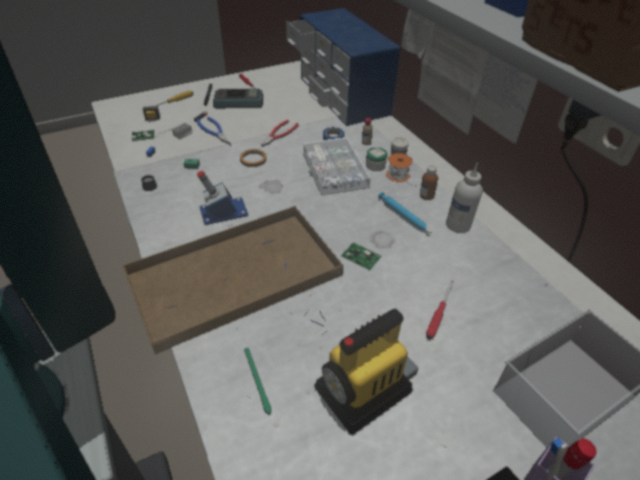

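View pics/top.png

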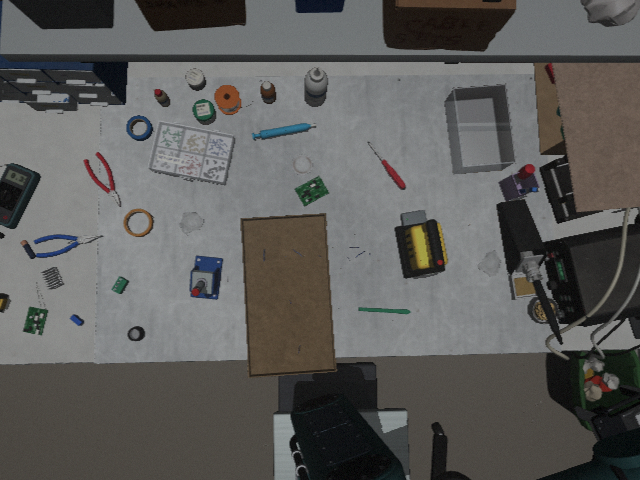

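The scene picture shows the lamp in its dock at about (368,370) and the gauge in its blue rest at (218,200). The top picture has the lamp at (420,245), the gauge at (205,278), the spudger at (384,310), the driver at (388,165), the board at (312,190) and the tray at (287,295).

Run:
```python
from h import *
for n,(u0,u1,v0,v1),(a,b,c,e) in (('top',(385,460,200,290),(170,240,275,320)[0:0] or (170,240,245,310)),('scene',(300,430,300,440),(190,255,160,230))):
    Z=np.load(n+'.npz'); w=cloud(Z['d'],Z); im=Z['im'].astype(int)
    L=w[v0:v1,u0:u1].reshape(-1,3); col=im[v0:v1,u0:u1].reshape(-1,3)
    for nm,lo,hi in(('handle',148,185),('body',90,125),('rail',18,32)):
        p=L[(L[:,2]>lo)&(L[:,2]<hi)]
        if len(p)<8: print(n,nm,len(p)); continue
        r=cv2.minAreaRect(p[:,:2].astype(np.float32)); print(n,nm,len(p),np.round(p.mean(0),1),np.round(r[0],1),np.round(r[1],1),round(r[2],1), 'zmed',np.round(np.median(p[:,2]),1))
    G=w[c:e,a:b].reshape(-1,3); gc=im[c:e,a:b].reshape(-1,3)
    blue=(gc[:,2]>gc[:,0]+35)&(G[:,2]>-5)&(G[:,2]<30); p=G[blue]; r=cv2.minAreaRect(p[:,:2].astype(np.float32)); print(n,'blue',len(p),np.round(r[0],1),np.round(r[1],1),round(r[2],1))
    red=(gc[:,0]>gc[:,1]+40)&(gc[:,0]>gc[:,2]+40); print(n,'cap',red.sum(),np.round(np.nanmedian(G[red],0),1))
    p=G[(G[:,2]>40)]; print('high',len(p),np.round(np.nanmean(p,0),1), 'bench z',np.nanmedian(w[200:240,350:380,2]))
Z=np.load('top.npz'); w=cloud(Z['d'],Z)
for k,(u,v) in dict(spA=(359,309),spB=(409,311),drA=(369,142),drB=(404,187),bd=(312,190),trayBR=(335,371),trayTR=(327,214),red=(437,224),bin=(480,170)).items(): print(k,np.round(w[v,u]))
```

```text
top handle 551 [ 532.9 -200.4  166.5] [ 533.5 -201.6] [103.6  26.3] 9.6 zmed 167.0
top body 1015 [ 523.5 -191.6  110.2] [ 527.  -202.5] [112.9  73.2] 9.9 zmed 111.9
top rail 486 [ 565.1 -175.5   23.2] [ 551.4 -172.2] [ 66.4 165.7] 74.7 zmed 22.5
top blue 374 [475.5 313.8] [63.8 98. ] 82.7
top cap 41 [439.8 317.7 116.7]
high 594 [463.5 313.1  64.9] bench z -0.21011792073559404
scene handle 1311 [ 529.4 -207.3  166.9] [ 533.3 -203.6] [102.8  25.1] 7.7 zmed 168.8
scene body 2720 [ 520.1 -220.4  110.6] [ 526.5 -206.8] [111.9  70.4] 8.0 zmed 114.0
scene rail 925 [ 541.6 -231.9   24.9] [ 549.8 -201.7] [154.3  94.5] 7.7 zmed 25.5
scene blue 161 [475.1 311.8] [59.5 95. ] 84.4
scene cap 25 [439.4 316.1 118.2]
high 685 [459.6 306.1  67.8] bench z 2.281303864563604
spA [391. -52.  10.]
spB [ 384. -173.    8.]
drA [803. -90.   8.]
drB [ 688. -173.    8.]
bd [685.  55.  -1.]
trayBR [251.  11.  32.]
trayTR [624.  19.   4.]
red [ 580. -222.  113.]
bin [ 724. -359.   24.]
```

```bash
cat >> h.py <<'E'
from scipy.spatial.transform import Rotation as Ro
def Rdown(yaw): # tool x at yaw deg, z down
    return Ro.from_euler('z',yaw,degrees=True).as_matrix()@np.diag([1,-1,-1.])
def go(pos,R):
    s=state(); R0=np.array(s['orientation']).reshape(3,3); d=R0.T@(np.array(pos)-s['tcp_pos'])/20
    r=np.degrees(Ro.from_matrix(R0.T@R).as_rotvec())/8
    print('tcp',np.round(s['tcp_pos'],1),'t',s['time_s'],'w',round(s['width'],1),'f',np.round(s['ft_force'],1)); print('units shift',np.round(d,2),'turn',np.round(r,2))
E
python3 - <<'E'
from h import *
go([533,-203,230],Rdown(8.3))
E
```

```text
tcp [ 205.8 -509.5  204.5] t 0.1 w 94.0 f [ 0.8 -0.8  0.2]
units shift [20.91 -8.09 -1.26] turn [-0.01  0.    1.71]
```

Emit:
{"method": "step_arm", "body": {
  "moves": [
    [0,0,-1,0,0,0,-1],
    [0,0,-1,0,0,0,-1],
    [1,-0.4,0,0,0,0,-1],
    [1,-0.4,0,0,0,0,-1],
    [1,-0.4,0,0,0,0,-1],
    [1,-0.4,0,0,0,0,-1],
    [1,-0.4,0,0,0,0,-1],
    [1,-0.4,0,0,0,0,-1],
    [1,-0.4,0,0,0,0,-1],
    [1,-0.4,0,0,0,0,-1],
    [1,-0.4,0,0,0,0,-1],
    [1,-0.4,0,0,0,0,-1],
    [1,-0.4,0,0,0,0,-1],
    [1,-0.4,0,0,0,0,-1],
    [1,-0.4,0,0,0,0,-1],
    [1,-0.4,0,0,0,0,-1],
    [1,-0.4,0,0,0,0,-1],
    [1,-0.4,0,0,0,0,-1],
    [1,-0.4,0,0,0,0,-1],
    [1,-0.4,0,0,0,0,-1]
  ]
}}

```text
time_s: 2.1
tcp_pos: [486.2, -240.9, 244.8]
orientation: [[0.927, 0.374, -0.001], [0.374, -0.927, 0.001], [-0.001, -0.001, -1.0]]
ft_force: [0.7, -0.8, -0.6]
width: 94.2
finger_force: 0.0
```

Emit:
{"method": "step_arm", "body": {
  "moves": [
    [0.9,-0.2,0,0,0,0,-1],
    [0.9,-0.2,0,0,0,0,-1],
    [0.9,-0.2,0,0,0,0,-1],
    [0,0,0.35,0,0,0.85,-1],
    [0,0,0.35,0,0,0.85,-1],
    [0,0,0,0,0,0,-1]
  ]
}}

```text
time_s: 2.7
tcp_pos: [531.1, -209.8, 229.8]
orientation: [[0.989, 0.146, -0.003], [0.146, -0.989, 0.001], [-0.003, -0.002, -1.0]]
ft_force: [0.5, 0.0, 0.4]
width: 94.1
finger_force: 0.0
```

Run:
```python
from h import *
go([533,-203,230],Rdown(8.3))
im,d,P=grab('wrist'); save(im,'w1.png'); print(P['K'],-P['R'].T@P['t'])
```

```text
tcp [ 531.1 -209.8  229.8] t 2.7 w 94.1 f [0.5 0.  0.4]
units shift [ 0.14 -0.32 -0.01] turn [-0.01  0.02  0.01]
[[371.64829954   0.         321.49457643]
 [  0.         371.64829954 238.86918086]
 [  0.           0.           1.        ]] [ 603.96749023 -198.75752031  408.40619966]
```

View pics/w1.png

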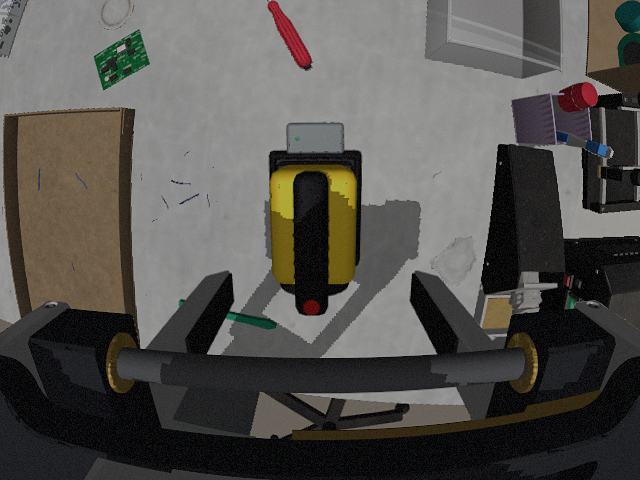

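The wrist picture shows the handle bar from (312,173) to (311,312), lined up with the tool; the spudger is at (235,315).

```bash
cat >> h.py <<'E'
def fcloud(d,P):
    v,u=np.mgrid[0:480,0:640]; K=P['K']; x=u-K[0,2]; y=v-K[1,2]; r=np.hypot(x,y)+1e-9; t=np.tan(np.minimum(r/K[0,0],1.5))/r
    c=np.stack([x*t*d,y*t*d,d],-1); w=(c-P['t'])@P['R']; w[d==0]=np.nan; return w
E
python3 - <<'E'
from h import *
im,d,P=grab('wrist'); w=fcloud(d,P); Z=w[:330,200:410].reshape(-1,3)
for nm,lo,hi in(('handle',150,185),('rail',19,32)):
    m=(Z[:,2]>lo)&(Z[:,2]<hi)&(abs(Z[:,1]+203)<90); p=Z[m]; r=cv2.minAreaRect(p[:,:2].astype(np.float32)); print(nm,len(p),np.round(r[0],1),np.round(r[1],1),r[2],np.median(p[:,2]))
E
```

```text
handle 4865 [ 534.4 -201.2] [102.   24.5] 8.850483894348145 168.01255992061346
rail 2316 [ 564.5 -220.1] [158.5  90. ] 51.423973083496094 22.357100715838
```

Emit:
{"method": "step_arm", "body": {
  "moves": [
    [0.2,-0.36,0,0,0,0,-1],
    [0,0,1,0,0,0,-1],
    [0,0,1,0,0,0,-1],
    [0,0,1,0,0,0,-1],
    [0,0,1,0,0,0,-1],
    [0,0,0.45,0,0,0,-1],
    [0,0,0,0,0,0,1],
    [0,0,0,0,0,0,1],
    [0,0,0,0,0,0,1],
    [0,0,0,0,0,0,1],
    [0,0,0,0,0,0,1],
    [0,0,0,0,0,0,1],
    [0,0,0,0,0,0,1],
    [0,0,0,0,0,0,1]
  ],
  "grip_force": 35
}}

```text
time_s: 4.2
tcp_pos: [534.3, -202.6, 142.5]
orientation: [[0.989, 0.146, 0.0], [0.146, -0.989, -0.0], [0.0, 0.0, -1.0]]
ft_force: [-0.4, 0.0, -0.1]
width: 33.8
finger_force: 0.0
```

Emit:
{"method": "step_arm", "body": {
  "moves": [
    [0,0,0,0,0,0,1],
    [0,0,0,0,0,0,1],
    [0,0,0,0,0,0,1],
    [0,0,0,0,0,0,1]
  ]
}}

```text
time_s: 4.6
tcp_pos: [534.3, -202.4, 142.4]
orientation: [[0.989, 0.146, -0.0], [0.146, -0.989, 0.0], [-0.0, -0.0, -1.0]]
ft_force: [-0.9, 0.8, 1.0]
width: 23.7
finger_force: 35.0
```

Emit:
{"method": "step_arm", "body": {
  "moves": [
    [0,0,-0.2,0,0,0,1],
    [0,0,-0.3,0,0,0,1],
    [0,0,-0.5,0,0,0,1],
    [0,0,-0.5,0,0,0,1],
    [0,0,-0.5,0,0,0,1],
    [0,0,-0.5,0,0,0,1],
    [0,0,0,0,0,0,1],
    [0,0,0,0,0,0,1],
    [0,0,0,0,0,0,1]
  ]
}}

```text
time_s: 5.5
tcp_pos: [534.0, -202.5, 191.8]
orientation: [[0.989, 0.146, -0.001], [0.146, -0.989, 0.0], [-0.001, -0.001, -1.0]]
ft_force: [0.1, -0.1, -4.4]
width: 23.8
finger_force: 35.0
```

Emit:
{"method": "step_arm", "body": {
  "moves": [
    [0,0.3,0,0,0,0,1],
    [0,0.6,0,0,0,0,1],
    [0,0.8,0,0,0,0,1],
    [0,0.8,0,0,0,0,1],
    [0,0.8,0,0,0,0,1],
    [0,0.8,0,0,0,0,1],
    [0,0.8,0,0,0,0,1],
    [0,0.6,0,0,0,0,1],
    [0,0.2,0,0,0,0,1],
    [0,0,0,0,0,0,1],
    [0,0,0.5,0,0,0,1],
    [0,0,0.7,0,0,0,1],
    [0,0,0.7,0,0,0,1],
    [0,0,0.6,0,0,0,1],
    [0,0,0.4,0,0,0,1],
    [0,0,0.2,0,0,0,1],
    [0,0,0,0,0,0,1],
    [0,0,0,0,0,0,1]
  ]
}}

```text
time_s: 7.3
tcp_pos: [551.3, -315.7, 131.2]
orientation: [[0.989, 0.146, 0.001], [0.146, -0.989, -0.001], [0.001, 0.001, -1.0]]
ft_force: [-0.3, -0.9, -5.4]
width: 24.1
finger_force: 35.0
```

Emit:
{"method": "step_arm", "body": {
  "moves": [
    [0,0,0.07,0,0,0,1],
    [0,0,0.06,0,0,0,1],
    [0,0,0,0,0,0,1]
  ]
}}

```text
time_s: 7.6
tcp_pos: [551.3, -315.6, 128.5]
orientation: [[0.989, 0.146, 0.001], [0.146, -0.989, -0.001], [0.001, 0.001, -1.0]]
ft_force: [0.5, -0.3, -3.0]
width: 23.6
finger_force: 35.0
```

Emit:
{"method": "step_arm", "body": {
  "moves": [
    [0,0,0.03,0,0,0,1],
    [0,0,0,0,0,0,1],
    [0,0,0,0,0,0,0.3],
    [0,0,0,0,0,0,0.3],
    [0,0,0,0,0,0,0.3],
    [0,0,0,0,0,0,0.3],
    [0,0,0,0,0,0,0.3],
    [0,0,0,0,0,0,0.3]
  ]
}}

```text
time_s: 8.4
tcp_pos: [550.9, -315.4, 127.3]
orientation: [[0.989, 0.146, -0.0], [0.146, -0.989, -0.0], [-0.0, 0.0, -1.0]]
ft_force: [0.5, 0.9, -0.0]
width: 33.0
finger_force: 0.0
```

Emit:
{"method": "step_arm", "body": {
  "moves": [
    [0,0,-0.5,0,0,0,0.2],
    [0,0,-1,0,0,0,0.2],
    [0,0,-1,0,0,0,0.2],
    [0,0,-1,0,0,0,0.2],
    [0,0,-1,0,0,0,0.2],
    [0,0,-1,0,0,0,0.2],
    [0,-1,0,0,0,0,0.2],
    [0,-1,0,0,0,0,0.2],
    [0,-1,0,0,0,0,0.2],
    [0,-1,0,0,0,0,0.2],
    [-1,-1,0,0,0,0,0.2],
    [-1,-1,0,0,0,0,0.2],
    [-1,0,0,0,0,0,0.2],
    [-0.5,0,0,0,0,0,0.2],
    [0,0,0,0,0,0,0.2],
    [0,0,0,0,0,0,0.2]
  ]
}}

```text
time_s: 10.0
tcp_pos: [464.6, -207.1, 237.6]
orientation: [[0.989, 0.145, 0.001], [0.145, -0.989, -0.0], [0.001, 0.0, -1.0]]
ft_force: [0.4, -0.1, -0.5]
width: 37.3
finger_force: 0.0
```

Run:
```python
from h import *
go([450,315,230],Rdown(-7))
im,d,P=grab('wrist'); save(im,'w2.png'); np.savez('w2.npz',im=im,d=d,**P)
```

```text
tcp [ 464.6 -207.1  237.6] t 10.0 w 37.3 f [ 0.4 -0.1 -0.5]
units shift [  3.07 -25.94   0.37] turn [ 0.   -0.01  1.92]
```

View pics/w2.png

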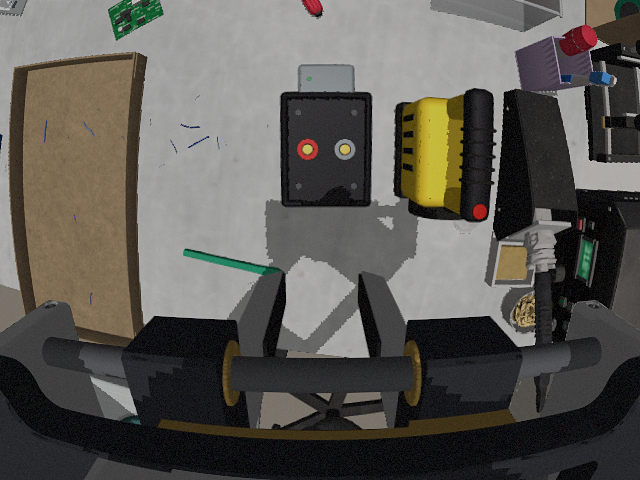

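The dock is empty with its red contact at (307.5,149) and grey at (345,149), and the lamp stands upright to its right at (445,150). Next I measure the contacts and set up the gauge approach.

```bash
cat >> h.py <<'E'
def fray(u,v,P,z):
    K=P['K']; x=u-K[0,2]; y=v-K[1,2]; r=np.hypot(x,y); th=r/K[0,0]
    ray=P['R'].T@np.array([np.sin(th)*x/r,np.sin(th)*y/r,np.cos(th)]); c=-P['R'].T@P['t']; return c+ray*(z-c[2])/ray[2]
def cen(im,P,kind,win):
    a=im.astype(int); m=(a[...,0]>a[...,1]+60)&(a[...,0]>a[...,2]+60); q=np.zeros(m.shape,bool); u0,u1,v0,v1=win; q[v0:v1,u0:u1]=1
    v,u=np.nonzero(m&q); (x,y),r=cv2.minEnclosingCircle(np.stack([u,v],1).astype(np.float32)); return x,y,r
E
python3 - <<'E'
from h import *
Z=np.load('w2.npz'); P={k:Z[k] for k in 'KRt'}
x,y,r=cen(Z['im'],P,'red',(290,325,130,170)); print(x,y,r)
a=fray(x,y,P,18); b=fray(345,149,P,18); print('red',a,'grey',b,np.linalg.norm(a-b),'yaw',np.degrees(np.arctan2(-(a-b)[0],(a-b)[1])))
w=fcloud(Z['d'],P); print(w[149,307],w[149,345])
E
```

```text
307.25 149.0 10.680105209350586
red [ 530.39995388 -181.79380414   18.        ] grey [ 536.28957179 -221.48252502   18.        ] 40.12333690829265 yaw 8.440822713343637
[ 530.3561039  -181.51488537   17.56622445] [ 536.29055227 -221.43220842   18.78412021]
```

Emit:
{"method": "step_arm", "body": {
  "moves": [
    [0,-1,0,0,0,0.5,-0.2],
    [0,-1,0,0,0,0.5,-0.2],
    [0,-1,0,0,0,0.5,-0.2],
    [0,-1,0,0,0,0.4,-0.2],
    [0,-1,0,0,0,0,-0.2],
    [0,-1,0,0,0,0,-0.2],
    [0,-1,0,0,0,0,-0.2],
    [0,-1,0,0,0,0,-0.2],
    [0,-1,0,0,0,0,-0.2],
    [0,-1,0,0,0,0,-0.2],
    [0,-1,0,0,0,0,-0.2],
    [0,-1,0,0,0,0,-0.2],
    [0,-1,0,0,0,0,-0.2],
    [0,-1,0,0,0,0,-0.2],
    [0,-1,0,0,0,0,-0.2],
    [0,-1,0,0,0,0,-0.2],
    [0,-1,0,0,0,0,-0.2],
    [0,-1,0,0,0,0,-0.2],
    [0,-1,0,0,0,0,-0.2],
    [0,-1,0,0,0,0,-0.2]
  ]
}}

```text
time_s: 12.05
tcp_pos: [499.5, 191.8, 236.7]
orientation: [[0.993, -0.118, -0.001], [-0.118, -0.993, -0.0], [-0.001, 0.0, -1.0]]
ft_force: [-0.1, -0.8, 1.2]
width: 56.5
finger_force: 0.0
```

Run:
```python
from h import *
go([410,315,230],Rdown(-7))
```

```text
tcp [499.5 191.8 236.7] t 12.05 w 56.5 f [-0.1 -0.8  1.2]
units shift [-5.17 -5.59  0.34] turn [0.   0.   0.02]
```

Emit:
{"method": "step_arm", "body": {
  "moves": [
    [-0.9,-0.9,0,0,0,0,-0.2],
    [-0.9,-0.9,0,0,0,0,-0.2],
    [-0.9,-0.9,0,0,0,0,-0.2],
    [-0.9,-0.9,0,0,0,0,-0.2],
    [-0.9,-0.9,0,0,0,0,-0.2],
    [-0.7,-1,0,0,0,0,-0.2],
    [0,0,0,0,0,0,-0.2],
    [0,0,0,0,0,0,-0.2]
  ]
}}

```text
time_s: 12.85
tcp_pos: [408.9, 312.5, 236.8]
orientation: [[0.993, -0.118, -0.0], [-0.118, -0.993, -0.001], [-0.0, 0.001, -1.0]]
ft_force: [0.2, -0.3, 0.3]
width: 56.7
finger_force: 0.0
```

Run:
```python
from h import *
im,d,P=grab('wrist'); save(im[:, 160:480].repeat(2,0).repeat(2,1)[:600],'w3.png'); np.savez('w3.npz',im=im,d=d,**P); print(state()['tcp_pos'])
```

```text
[409.14199732 311.9958639  236.88101169]
```

View pics/w3.png

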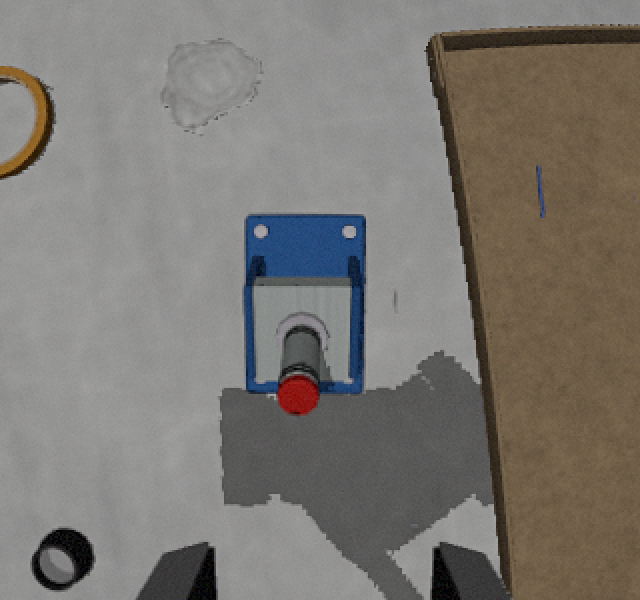

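The crop shows the rest straight in the image, with the red cap at (298,395), the collar at (303,333), and the foot's corners at (247,215), (365,215).

Run:
```python
from h import *
Z=np.load('w3.npz'); P={k:Z[k] for k in 'KRt'}; w=fcloud(Z['d'],P)
x,y,r=cen(Z['im'],P,'red',(285,330,180,215)); c=fray(x,y,P,116.5); print('cap',x,y,r,c)
a=Z['im'].astype(int); m=(a[...,2]>a[...,0]+40)&(w[...,2]<20); m[:,:260]=0; m[:,360:]=0
p=w[m]; p=p[np.abs(p[:,2]-4)<8]; r=cv2.minAreaRect(p[:,:2].astype(np.float32)); print(len(p),r, np.median(p[:,2]))
# foot top front edge corners direction
A=fray(160+247/2,215/2,P,4);B=fray(160+365/2,215/2,P,4); print(A,B,'yaw',np.degrees(np.arctan2((A-B)[1],(A-B)[0]))-90)
yaw=-7.5 if False else np.degrees(np.arctan2((A-B)[1],(A-B)[0]))-90
Rz=Ro.from_euler('z',yaw,degrees=True).as_matrix(); ax=Rz@[-.342,0,.940]
mouth=c-65*ax; print('mouth',mouth); 
R=np.column_stack([Rz@[.940,0,.342],Rz@[0,-1,0],-ax]); print(R)
for nose_d in (55,135): t=mouth+ax*(nose_d-40); print(nose_d,t); go(t,R)
np.savez('g.npz',R=R,ax=ax,mouth=mouth)
```

```text
cap 308.5 197.5 10.12432861328125 [440.18108499 319.92247739 116.5       ]
1909 ((475.0375061035156, 315.33624267578125), (64.43413543701172, 98.60418701171875), 82.69082641601562) 7.546585589660133
[527.81825749 340.63120228   4.        ] [519.8641186  276.64015846   4.        ] yaw -7.085568916750759
mouth [462.24131533 317.18037279  55.4       ]
[[ 0.93282126 -0.12335153  0.33938816]
 [-0.11595044 -0.99236304 -0.04218622]
 [ 0.342       0.         -0.94      ]]
55 [457.15049294 317.81316616  69.5       ]
tcp [409.1 312.  236.9] t 12.9 w 56.4 f [ 0.1 -0.4 -0.9]
units shift [ 2.35 -0.58  8.37] turn [0.   2.5  0.04]
135 [429.99944023 321.18806413 144.7       ]
tcp [409.1 312.  236.9] t 12.9 w 56.4 f [ 0.1 -0.4 -0.9]
units shift [ 0.98 -0.58  4.61] turn [0.   2.5  0.04]
```

Emit:
{"method": "step_arm", "body": {
  "moves": [
    [0.4,-0.3,0.9,0,0,0,-0.2],
    [0.5,-0.3,0.9,0,0,0,-0.2],
    [0,0,0.9,0,0,0,-0.2],
    [0,0,0.9,0,0,0,-0.2],
    [0,0,0,0,0.9,0,-0.2],
    [0,0,0,0,0.8,0.04,-0.2],
    [0,0,0,0,0.8,0,-0.2],
    [0,0,0,0,0,0,-0.2],
    [0,0,0,0,0,0,-0.2]
  ]
}}

```text
time_s: 13.8
tcp_pos: [428.0, 321.5, 165.3]
orientation: [[0.933, -0.124, 0.338], [-0.117, -0.992, -0.042], [0.341, -0.001, -0.94]]
ft_force: [0.3, 0.6, -0.2]
width: 56.3
finger_force: 0.0
```

Run:
```python
from h import *
g=np.load('g.npz'); go(g['mouth']+g['ax']*15,g['R'])
```

```text
tcp [428.  321.5 165.3] t 13.8 w 56.3 f [ 0.3  0.6 -0.2]
units shift [-0.25  0.01  5.  ] turn [-0.    0.01 -0.01]
```

Emit:
{"method": "step_arm", "body": {
  "moves": [
    [-0.25,0,0,0,0,0,-0.2],
    [0,0,1,0,0,0,-0.2],
    [0,0,1,0,0,0,-0.2],
    [0,0,1,0,0,0,-0.2],
    [0,0,1,0,0,0,-0.2],
    [0,0,0.6,0,0,0,-0.2],
    [0,0,0.4,0,0,0,-0.2],
    [0,0,0,0,0,0,1],
    [0,0,0,0,0,0,1],
    [0,0,0,0,0,0,1],
    [0,0,0,0,0,0,1],
    [0,0,0,0,0,0,1],
    [0,0,0,0,0,0,1],
    [0,0,0,0,0,0,1],
    [0,0,0,0,0,0,1],
    [0,0,0,0,0,0,1]
  ],
  "grip_force": 20
}}

```text
time_s: 15.4
tcp_pos: [457.2, 318.5, 70.1]
orientation: [[0.932, -0.124, 0.34], [-0.117, -0.992, -0.041], [0.342, -0.001, -0.94]]
ft_force: [-2.5, -0.5, 4.3]
width: 16.0
finger_force: 20.0
```

Emit:
{"method": "step_arm", "body": {
  "moves": [
    [0,0,-0.2,0,0,0,1],
    [0,0,-0.5,0,0,0,1],
    [0,0,-0.8,0,0,0,1],
    [0,0,-0.8,0,0,0,1],
    [0,0,-0.8,0,0,0,1],
    [0,0,-0.8,0,0,0,1],
    [0,0,-0.5,0,0,0,1],
    [0,0,0,0,0,0,1]
  ]
}}

```text
time_s: 16.2
tcp_pos: [427.7, 322.8, 154.4]
orientation: [[0.931, -0.123, 0.342], [-0.117, -0.992, -0.039], [0.344, -0.004, -0.939]]
ft_force: [-0.4, -0.1, -0.5]
width: 15.9
finger_force: 20.0
```

Run:
```python
from h import *
go([430,315,250],Rdown(-7))
im,d,P=grab('wrist'); save(im[150:400, 200:440].repeat(2,0).repeat(2,1),'w4.png')
```

```text
tcp [427.7 322.8 154.4] t 16.2 w 15.9 f [-0.4 -0.1 -0.5]
units shift [ 1.8   0.35 -4.43] turn [-0.02 -2.52 -0.02]
```

View pics/w4.png

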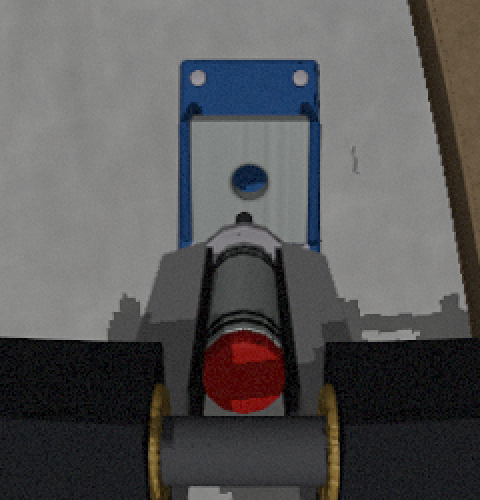

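The crop shows the gauge clear of the bore at (249,180), held straight between the fingers with its nose at (243,218). Next I set it upright.

Emit:
{"method": "step_arm", "body": {
  "moves": [
    [0,0,-0.8,0,0,0,1],
    [0,0,-0.8,0,0,0,1],
    [0,0,-0.4,0,-0.6,0,1],
    [0,0,0,0,-0.7,0,1],
    [0,0,0,0,-0.7,0,1],
    [0,0,0,0,-0.52,0,1],
    [0,0,0,0,0,0,1]
  ]
}}

```text
time_s: 16.95
tcp_pos: [415.3, 322.6, 187.9]
orientation: [[0.992, -0.127, -0.005], [-0.127, -0.992, -0.001], [-0.005, 0.001, -1.0]]
ft_force: [0.7, -0.6, -0.6]
width: 15.9
finger_force: 20.0
```

Run:
```python
from h import *
go([530.4,-181.8,200],Rdown(-7))
```

```text
tcp [415.3 322.6 187.9] t 16.95 w 15.9 f [ 0.7 -0.6 -0.6]
units shift [ 8.91 24.28 -0.62] turn [ 0.01  0.04 -0.04]
```

Emit:
{"method": "step_arm", "body": {
  "moves": [
    [0.1,0.4,-0.3,0,0,0,1],
    [0.3,0.8,-0.3,0,0,0,1],
    [0.36,0.96,0,0,0,0,1],
    [0.36,0.96,0,0,0,0,1],
    [0.36,0.96,0,0,0,0,1],
    [0.36,0.96,0,0,0,0,1],
    [0.36,0.96,0,0,0,0,1],
    [0.36,0.96,0,0,0,0,1],
    [0.36,0.96,0,0,0,0,1],
    [0.36,0.96,0,0,0,0,1],
    [0.36,0.96,0,0,0,0,1],
    [0.36,0.96,0,0,0,0,1],
    [0.36,0.96,0,0,0,0,1],
    [0.36,0.96,0,0,0,0,1],
    [0.36,0.96,0,0,0,0,1],
    [0.36,0.96,0,0,0,0,1],
    [0.36,0.96,0,0,0,0,1],
    [0.36,0.96,0,0,0,0,1],
    [0.36,0.96,0,0,0,0,1],
    [0.36,0.96,0,0,0,0,1]
  ]
}}

```text
time_s: 18.95
tcp_pos: [503.7, -60.6, 201.5]
orientation: [[0.992, -0.123, -0.002], [-0.123, -0.992, -0.0], [-0.002, 0.0, -1.0]]
ft_force: [0.1, 0.0, -0.4]
width: 16.2
finger_force: 20.0
```

Emit:
{"method": "step_arm", "body": {
  "moves": [
    [0.36,0.96,0,0,0,0,1],
    [0.36,0.96,0,0,0,0,1],
    [0.36,0.96,0,0,0,0,1],
    [0.36,0.96,0,0,0,0,1],
    [0.36,0.96,0,0,0,0,1],
    [0.2,0.6,0,0,0,0,1],
    [0,0.3,0,0,0,0,1],
    [0,0,0,0,0,0,1],
    [0,0,0,0,0,0,1]
  ]
}}

```text
time_s: 19.85
tcp_pos: [529.8, -177.6, 201.1]
orientation: [[0.992, -0.123, -0.002], [-0.123, -0.992, 0.002], [-0.003, -0.001, -1.0]]
ft_force: [-0.0, 0.4, -0.7]
width: 16.1
finger_force: 20.0
```

```bash
python3 - <<'E'
from h import *
go([530.4,-181.8,90],Rdown(-7))
for n in('wrist','scene'):
  im,d,P=grab(n); np.savez(n+'5.npz',im=im,d=d,**P); 
  save(im[150:400,200:440].repeat(2,0).repeat(2,1) if n=='wrist' else im[220:440,270:470].repeat(2,0).repeat(2,1),n+'5.png')
E
python3 -c "
import cv2,numpy as np
a=cv2.imread('pics/wrist5.png');b=cv2.imread('pics/scene5.png');o=np.zeros((500,880,3),np.uint8);o[:,:480]=a;o[:440,480:]=b;cv2.imwrite('pics/c5.png',cv2.resize(o,(800,455)))"
```

```text
tcp [ 529.8 -177.6  201.1] t 19.85 w 16.1 f [-0.   0.4 -0.7]
units shift [0.07 0.21 5.55] turn [-0.01  0.02 -0.01]
```

View pics/c5.png

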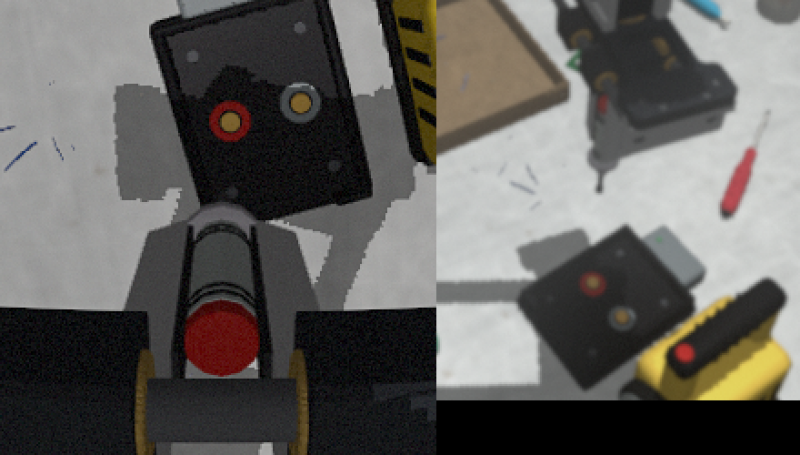

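The left half shows the red contact at (230,121) ahead of the held gauge. In the right half the gauge hangs upright with its nose at (600,190), above the dock.

Run:
```python
from h import *
Z=np.load('wrist5.npz'); P={k:Z[k] for k in 'KRt'}
x,y,r=cen(Z['im'],P,'red',(300,335,195,235)); print(x,y,r,fray(x,y,P,18))
Z=np.load('scene5.npz'); P={k:Z[k] for k in 'KRt'}; c=-P['R'].T@P['t']
def ray(u,v,z):
    q=P['R'].T@np.linalg.solve(P['K'],[u,v,1]); return c+q*(z-c[2])/q[2]
print('nose',ray(360,324.5,146)); 
x,y,r=cen(Z['im'],P,'red',(335,360,345,370)); print('ring scene',x,y,ray(x,y,18))
g=cv2.cvtColor(Z['im'],cv2.COLOR_RGB2GRAY)[285:330,340:375]; print(cv2.imwrite('pics/n6.png',cv2.resize(cv2.cvtColor(Z['im'][260:380,325:395],cv2.COLOR_RGB2BGR),None,fx=5,fy=5,interpolation=cv2.INTER_NEAREST)))
```

```text
325.72149658203125 216.14169311523438 10.933416366577148 [ 531.35447851 -181.12332403   18.        ]
nose [ 530.82362657 -178.20302828  146.        ]
ring scene 0.0 0.0 [  63.0133848  2039.99703235   18.        ]
True
```

View pics/n6.png

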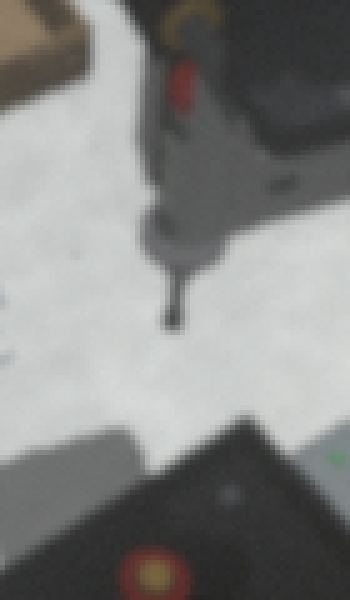

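The zoom shows the nose tip at (173,325) and the red ring's centre at (155,575).

Emit:
{"method": "step_arm", "body": {
  "moves": [
    [0.06,0.19,0.3,0,0,0,1],
    [0,0,0.8,0,0,0,1],
    [0,0,0.9,0,0,0,1],
    [0,0,0.9,0,0,0,1],
    [0,0,0.9,0,0,0,1],
    [0,0,0.9,0,0,0,1],
    [0,0,0.8,0,0,0,1],
    [0,0,0.4,0,0,0,1],
    [0,0,0,0,0,0,1],
    [0,0,0,0,0,0,1]
  ]
}}

```text
time_s: 20.95
tcp_pos: [530.7, -182.2, 83.4]
orientation: [[0.992, -0.124, -0.002], [-0.124, -0.992, 0.001], [-0.002, -0.001, -1.0]]
ft_force: [-0.1, 0.4, 0.0]
width: 16.6
finger_force: 20.0
```

Run:
```python
from h import *
go([530.6,-181.5,65.2],Rdown(-7)); 
im,d,P=grab('scene'); cv2.imwrite('pics/n7.png',cv2.resize(cv2.cvtColor(im[330:400,315:405],cv2.COLOR_RGB2BGR),None,fx=7,fy=7,interpolation=cv2.INTER_CUBIC)); np.savez('s7.npz',im=im,d=d,**P)
```

```text
tcp [ 530.7 -182.2   83.4] t 20.95 w 16.6 f [-0.1  0.4  0. ]
units shift [-0.01 -0.03  0.91] turn [-0.    0.01 -0.01]
```

View pics/n7.png

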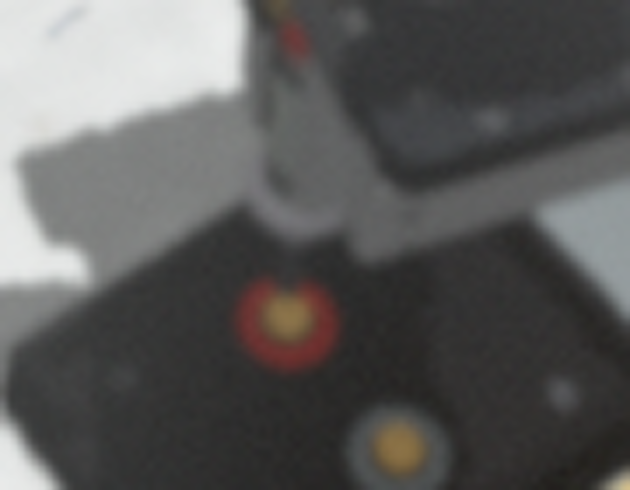

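The nose sits at about (290,287), straight above the contact at (288,318). I can press slowly now.

Emit:
{"method": "step_arm", "body": {
  "moves": [
    [0,0,0.2,0,0,0,1],
    [0,0,0.2,0,0,0,1],
    [0,0,0.1,0,0,0,1],
    [0,0,0.1,0,0,0,1],
    [0,0,0.1,0,0,0,1],
    [0,0,0.1,0,0,0,1],
    [0,0,0,0,0,0,1],
    [0,0,0,0,0,0,1],
    [0,0,0,0,0,0,1]
  ]
}}

```text
time_s: 21.9
tcp_pos: [530.4, -182.1, 67.1]
orientation: [[0.992, -0.124, -0.003], [-0.124, -0.992, 0.001], [-0.003, -0.001, -1.0]]
ft_force: [-0.9, 0.4, 0.8]
width: 16.2
finger_force: 20.0
```

Run:
```python
from h import *
f=[]
for i in range(6):
    im,d,P=grab('scene'); f.append(state()['ft_force'])
print(np.mean(f,0),np.std(f,0)); go([530.6,-181.5,65.2],Rdown(-7))
cv2.imwrite('pics/n8.png',cv2.resize(cv2.cvtColor(im[330:400,315:405],cv2.COLOR_RGB2BGR),None,fx=7,fy=7,interpolation=cv2.INTER_CUBIC))
```

```text
[-0.85822315  0.43032407  0.60878116] [0.69099933 0.34529838 0.40764771]
tcp [ 530.4 -182.    66.9] t 22.2 w 16.6 f [-0.5  1.   0.7]
units shift [ 0.01 -0.03  0.09] turn [-0.01  0.02 -0.02]
```

View pics/n8.png

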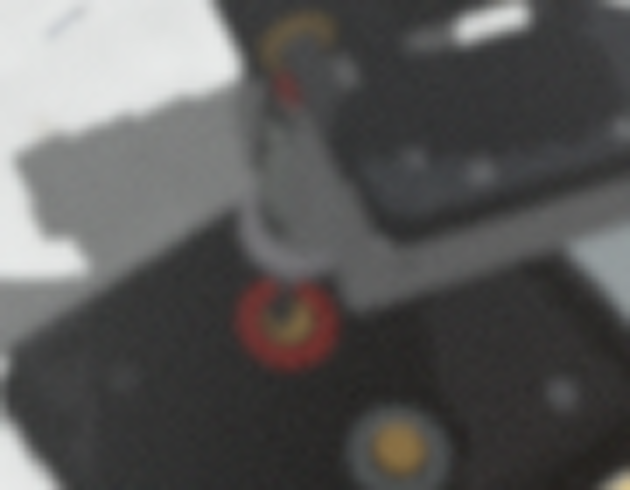

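The nose is on the brass of the red contact at about (287,308); the force is near 1 N, so I press a little more. I have used all ten pictures, so the centring is checked numerically.

Emit:
{"method": "step_arm", "body": {
  "moves": [
    [0,0,0.05,0,0,0,1],
    [0,0,0.05,0,0,0,1],
    [0,0,0.05,0,0,0,1],
    [0,0,0,0,0,0,1],
    [0,0,0,0,0,0,1],
    [0,0,0,0,0,0,1]
  ]
}}

```text
time_s: 22.8
tcp_pos: [530.4, -182.1, 64.0]
orientation: [[0.992, -0.124, -0.003], [-0.124, -0.992, 0.001], [-0.003, -0.001, -1.0]]
ft_force: [-0.6, -0.1, 1.8]
width: 16.2
finger_force: 20.0
```

Run:
```python
from h import *
f=[];I=[]
for i in range(12):
    im,d,P=grab('scene'); f.append(state()['ft_force']); I.append(im.astype(float))
I=np.mean(I,0); np.savez('s9.npz',im=I,**P); print(np.mean(f,0)); go([530.6,-181.5,65.2],Rdown(-7))
pr=lambda X:(lambda q:q[:2]/q[2])(P['K']@(P['R']@np.array(X,float)+P['t']))
for X in([530.9,-181.5,18],[530.9,-181.5,28],[540.9,-181.5,18],[530.9,-171.5,18],[536.7,-221.3,18]): print(X,np.round(pr(X),2))
J=np.load('s7.npz')['im'].astype(float)
for A in(J,I): 
    for ch in(0,1): print(np.round(A[367:386,347:366,ch]).astype(int))
```

```text
[-0.692166    0.47826236  1.71478344]
tcp [ 530.4 -182.1   63.9] t 23.4 w 15.8 f [-0.7  0.   1.7]
units shift [ 0.01 -0.03 -0.06] turn [-0.01  0.02 -0.02]
[530.9, -181.5, 18] [355.14 373.55]
[530.9, -181.5, 28] [355.56 370.24]
[540.9, -181.5, 18] [360.47 371.1 ]
[530.9, -171.5, 18] [352.05 368.61]
[536.7, -221.3, 18] [371.14 392.54]
[[ 48  50  51  49  52  49  52  53  54  54  52  48  46  50  47  45  47  47
   57]
 [ 52  52  52  47  52  53  53  53  56  55  55  52  49  45  46  44  45  47
   47]
 [ 51  50  51  51  59  66  68  60  59  56  59  59  56  50  46  43  44  45
   44]
 [ 53  51  54  66  79  88  87  75  64  62  71  78  75  64  54  47  43  44
   44]
 [ 52  55  64  81  97 105 104  93  83  78  89  98  95  86  71  53  45  43
   44]
 [ 52  59  76  96 109 112 112 111 107 106 110 114 112 102  84  65  49  45
   42]
 [ 53  63  85 103 110 112 117 127 125 126 129 126 117 109  96  78  54  45
   43]
 [ 54  68  91 106 107 108 120 132 136 135 135 129 114 108 102  85  62  51
   44]
 [ 55  71  91 106 106 105 118 130 138 138 135 126 111 103 105  92  67  50
   43]
 [ 55  70  91 109 105 102 109 123 13
[... 4694 characters left out ...]
  79  86  93  94  82  64  52  47  46  44  44
   44]
 [ 49  49  49  50  51  54  61  71  79  82  78  67  56  49  47  45  43  42
   42]
 [ 48  48  48  49  50  51  53  57  62  63  60  53  50  48  47  44  43  42
   42]
 [ 48  47  47  48  48  49  50  50  51  51  50  49  48  47  44  43  42  42
   40]
 [ 48  48  47  46  47  47  48  48  48  49  48  47  46  44  43  42  42  41
   41]
 [ 48  47  47  46  47  46  46  46  47  46  46  45  44  43  43  42  41  41
   41]
 [ 48  47  47  46  46  45  45  45  46  44  44  43  42  42  42  42  42  41
   41]
 [ 47  47  46  46  46  45  45  44  44  43  43  43  42  42  42  41  42  41
   41]
 [ 47  47  46  46  45  45  44  44  44  43  43  43  42  42  42  41  40  40
   40]]
```

```bash
cat > fit.py <<'E'
from h import *
from scipy.optimize import least_squares
def rend(c,tip,P,bl,cols):
    S=6; img=np.full((24*S,24*S),cols[0],np.float32); o=np.array([343.,363.])
    pr=lambda X:(lambda q:q[:,:2]/q[:,2:])((X@P['R'].T+P['t'])@P['K'].T)
    a=np.linspace(0,6.283,40); ci=lambda x,y,z,r:np.stack([x+r*np.cos(a),y+r*np.sin(a),0*a+z],1)
    def fill(pts,v): cv2.fillPoly(img,[np.round(((pts-o)+.5)*S*16).astype(np.int32)],float(v),cv2.LINE_8,4)
    off=c[2:4]
    fill(pr(ci(c[0],c[1],16,11.5))+0,cols[1]); fill(pr(ci(c[0],c[1],c[2],5.5)),cols[2])
    if tip is not None:
        H=np.concatenate([pr(ci(tip[0],tip[1],c[2]+h,3)) for h in(0,14)]).astype(np.float32)
        fill(cv2.convexHull(H)[:,0],cols[3])
    img=cv2.GaussianBlur(img,(0,0),bl*S); return cv2.resize(img,(24,24),interpolation=cv2.INTER_AREA)
def run(f):
    Z=np.load(f); P={k:Z[k] for k in 'KRt'}; G=np.load('s7.npz')['im'][363:387,343:367,1].astype(float); I=Z['im'][363:387,343:367,1].astype(float)
    m=np.zeros((24,24),bool); m[10:18,6:20]=1   # green channel: ring ~ background, brass bright
    e=lambda p:(rend([p[0],p[1],18],None,P,p[2],[48,48,p[3],0])-G)[10:18,6:20].ravel()
    a=least_squares(e,[531,-184,.9,120],diff_step=3e-3,x_scale=[1,1,.1,10]); a=min((least_squares(e,[531,y,b,120],diff_step=[1e-3,3e-3,.05,.01]) for y in(-183,-185) for b in(.8,1.1)),key=lambda r:r.cost); x=a.x
    q=lambda p:(rend([x[0],x[1],16],p[:2],P,x[2],[48,48,x[3],p[2]])-I)[8:18,6:20].ravel()
    best=min(((np.sum(q([x[0]+i,x[1]+j,k])**2),i,j,k) for i in np.arange(-5,5.1,.5) for j in np.arange(-5,5.1,.5) for k in(48,55,62)))
    print('contact',x,a.cost,'tip offset',best)
E
python3 - <<'E'
from fit import run
run('s9.npz')
E
```

```text
contact [ 530.41092583 -183.43657795    1.28320939  121.09035812] 246.58325477003382 tip offset (np.float64(3185.8254105587594), np.float64(-1.5), np.float64(0.5), 62)
```

```bash
sed -i 's/\[8:18,6:20\]/[10:18,6:20]/; s/k in(48,55,62)/k in(40,48,55,62,70)/; s/print(/bl=x[2]; print(/' fit.py; sed -i 's/best=min(\(.*\))$/best=sorted(\1)[:12:2]/' fit.py
python3 - <<'E'
from fit import run
run('s9.npz')
E
```

```text
contact [ 530.41092583 -183.43657795    1.28320939  121.09035812] 246.58325477003382 tip offset [(np.float64(769.4556896218969), np.float64(-1.0), np.float64(1.0), 55), (np.float64(968.5246121340767), np.float64(-1.5), np.float64(0.5), 55), (np.float64(993.8890277769405), np.float64(-1.0), np.float64(0.5), 55), (np.float64(1039.4921343561016), np.float64(-1.0), np.float64(1.0), 48), (np.float64(1132.7877790348398), np.float64(-0.5), np.float64(1.5), 48), (np.float64(1197.9874374608448), np.float64(-1.5), np.float64(1.0), 48)]
```

Emit:
{"method": "step_arm", "body": {
  "moves": [
    [0,0,-0.3,0,0,0,1],
    [0,0,-0.3,0,0,0,1],
    [0.05,0.07,0,0,0,0,1],
    [0,0,0,0,0,0,1],
    [0,0,0.15,0,0,0,1],
    [0,0,0.15,0,0,0,1],
    [0,0,0.1,0,0,0,1],
    [0,0,0.1,0,0,0,1],
    [0,0,0.05,0,0,0,1],
    [0,0,0,0,0,0,1],
    [0,0,0,0,0,0,1],
    [0,0,0,0,0,0,1],
    [0,0,0,0,0,0,1]
  ]
}}

```text
time_s: 24.7
tcp_pos: [531.2, -183.6, 65.1]
orientation: [[0.992, -0.124, -0.002], [-0.124, -0.992, 0.001], [-0.003, -0.001, -1.0]]
ft_force: [0.0, -0.9, 1.5]
width: 16.5
finger_force: 20.0
```

Run:
```python
from fit import *
f=[];I=[]
for i in range(12):
    im,d,P=grab('scene'); f.append(state()['ft_force']); I.append(im.astype(float))
np.savez('s10.npz',im=np.mean(I,0),**P); print(np.mean(f,0)); go([530.6,-181.5,65.2],Rdown(-7))
run('s10.npz')
```

```text
[-0.12661907 -0.5123388   1.30741964]
tcp [ 531.2 -183.6   64.9] t 25.3 w 16.3 f [ 0.6 -0.2  1.9]
units shift [-0.04 -0.1  -0.01] turn [-0.01  0.02 -0.02]
contact [ 530.41092583 -183.43657795    1.28320939  121.09035812] 246.58325477003382 tip offset [(np.float64(632.9244152374656), np.float64(0.0), np.float64(-1.0), 55), (np.float64(683.8327221806504), np.float64(0.5), np.float64(-1.0), 55), (np.float64(885.8972182558318), np.float64(0.0), np.float64(-1.5), 55), (np.float64(911.8115971018527), np.float64(0.5), np.float64(-0.5), 48), (np.float64(1005.9278740124341), np.float64(-0.5), np.float64(-1.5), 62), (np.float64(1085.4827684823895), np.float64(0.5), np.float64(-1.0), 62)]
```

```bash
python3 -c "
from bench import ticket; print(ticket.sign_off())"
```

```text
the job is handed in; nothing more can be done
None
```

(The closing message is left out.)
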